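# Fit the keyed lens board to the enlarger's lens stage

### The job

Only one of the three lens boards fits the dowel pins now on the enlarger's lens stage: find out which, lower it gently over all three pins until it lies flush, then swing the brass latch fully across its edge. Leave the other two boards lying flat on the mat or bench, and do not disturb the blower, the bottle or the loupe.

Things in the scene. Friction and masses are not known exactly. Their poses are not given: they have to be found in the camera images.
- stage: Fixed. An enlarger's lens stage off its column, lens side up on the bench: grey foot 170 x 170 mm, black bellows, dark stage plate on top, 170 mm along its x, 190 mm along y, upper face (the seat) 95 mm above the bench. Only three pins and a latch stand above the plate. Origin: centre of the underside, z up. A 40 mm focusing knob sticks out at the -y side below the plate.
- seat (a point): Centre of the seat, on the upper face of the stage plate, axes as the stage's. A fitting board lying flush has its origin here and its axes parallel (play about 0.75 mm).
- front_pin (a point): Foot of the left front dowel pin, at x = -42, y = +42 mm of the seat; its twin is at y = -42 mm. Steel pins, 6 mm in diameter, 12 mm tall above the seat, the top 4 mm tapered to 2.5 mm.
- rear_hole (a point): Middle one of three rear screw holes in the seat, all on the centre line y = 0, at x = +33, +42 and +51 mm of the seat. A third dowel pin like the front ones is screwed into one of them, flush slotted screws fill the other two. Which hole has the pin changes: look, or find out by trying the boards. A board that does not fit stops on pin tips 12 mm above the seat.
- latch (a joint): Angle of the brass turn latch about its upright pivot. 0: swung clear, arm pointing 25 degrees outwards of the stage's -x direction. Grows counterclockwise seen from above; at 2.01 rad the arm points to the seat's centre, across the board's edge; stop at 2.05. Starts between 0 and 0.5, clear of the board. Light friction (about 1 N at the tab); stays where left.
- latch_tab (a point): Middle of the latch's upright thumb tab, 31 mm from the pivot and 18 mm above the seat: 13 mm along the arm, 5 mm thick, reaching from 10 to 26 mm above the seat. Push it sideways. Its x axis points from the tab to the pivot.
- latch_pivot (a point): The latch's axis at seat height, x = 0, y = +78 mm of the seat; pillar 18 mm across, 17 mm tall. The arm is 44 mm long, 13 wide, 4 thick, underside 7 mm above the seat: it passes 2 mm above a seated board but is blocked by one that is not down.
- board_silver: Loose lens board: aluminium plate 120 x 120 x 5 mm, on its centre an upright black lens, a cylinder 46 mm in diameter from 5 to 47 mm above the underside (grip its sides), silver ring on the front rim. About 0.36 kg. Origin: centre of the flat underside, z up. Through holes of 7.5 mm at x = -42, y = +42 and -42 mm (front) and x = +33, y = 0 (rear). Starts flat on the mat.
- board_brass: Loose lens board: aluminium plate 120 x 120 x 5 mm, on its centre an upright black lens, a cylinder 46 mm in diameter from 5 to 47 mm above the underside (grip its sides), brass-coloured ring on the front rim. About 0.36 kg. Origin: centre of the flat underside, z up. Through holes of 7.5 mm at x = -42, y = +42 and -42 mm (front) and x = +42, y = 0 (rear). Starts flat on the mat.
- board_blue: Loose lens board: aluminium plate 120 x 120 x 5 mm, on its centre an upright black lens, a cylinder 46 mm in diameter from 5 to 47 mm above the underside (grip its sides), blue ring on the front rim. About 0.36 kg. Origin: centre of the flat underside, z up. Through holes of 7.5 mm at x = -42, y = +42 and -42 mm (front) and x = +51, y = 0 (rear). Starts flat on the mat.
- mat: Black rubber mat 220 x 460 x 3 mm on which the three boards lie side by side along its y, in any order. Fixed; origin at the centre of its underside.
- blower: Red rubber lens blower standing on the bench, 56 mm in diameter, 92 mm tall; origin at its foot. Leave it alone.
- cleaner: Amber bottle of lens cleaner with white cap, 40 mm in diameter, 100 mm tall; origin at its foot. Leave it alone.
- loupe: Black and clear loupe, 42 mm in diameter, 48 mm tall; origin at its foot. Leave it alone.
Things that resemble listed ones, but are neither listed nor needed, are in the scene too. Leave any orange or pink look-alike of the board_brass alone.

How it is judged:
On the way, in this order (a step that is already met when the one before it is completed fails the run):
1. the fitting board lies flush on the seat over the three pins (((horizontal distance between board_silver and seat below 0.003 m and z of board_silver in the frame of seat between -0.002 and 0.002 m and angle between the z axis of board_silver and the z axis of stage, either way round below 0.03 rad and angle between the x axis of board_silver and the x axis of stage, either way round below 0.05 rad) or (horizontal distance between board_brass and seat below 0.003 m and z of board_brass in the frame of seat between -0.002 and 0.002 m and angle between the z axis of board_brass and the z axis of stage, either way round below 0.03 rad and angle between the x axis of board_brass and the x axis of stage, either way round below 0.05 rad) or (horizontal distance between board_blue and seat below 0.003 m and z of board_blue in the frame of seat between -0.002 and 0.002 m and angle between the z axis of board_blue and the z axis of stage, either way round below 0.03 rad and angle between the x axis of board_blue and the x axis of stage, either way round below 0.05 rad))), for 0.2 s.
2. the latch is swung across the seated board (((horizontal distance between board_silver and seat below 0.003 m and z of board_silver in the frame of seat between -0.002 and 0.002 m and angle between the z axis of board_silver and the z axis of stage, either way round below 0.03 rad and angle between the x axis of board_silver and the x axis of stage, either way round below 0.05 rad) or (horizontal distance between board_brass and seat below 0.003 m and z of board_brass in the frame of seat between -0.002 and 0.002 m and angle between the z axis of board_brass and the z axis of stage, either way round below 0.03 rad and angle between the x axis of board_brass and the x axis of stage, either way round below 0.05 rad) or (horizontal distance between board_blue and seat below 0.003 m and z of board_blue in the frame of seat between -0.002 and 0.002 m and angle between the z axis of board_blue and the z axis of stage, either way round below 0.03 rad and angle between the x axis of board_blue and the x axis of stage, either way round below 0.05 rad)) and value of joint latch above 1.75 rad), for 0.2 s.
At the end, for the whole second after the job is handed in: One board seated: origin within 3 mm of the seat's centre and 2 mm of its height, level within 0.03 rad, x axis within 0.05 rad of the stage's. Latch above 1.75 rad. The other two boards flat (0.08 rad) on the mat or bench, undersides below 12 mm. All at rest (value of joint latch above 1.75 rad and ((horizontal distance between board_silver and seat below 0.003 m and z of board_silver in the frame of seat between -0.002 and 0.002 m and angle between the z axis of board_silver and the z axis of stage, either way round below 0.03 rad and angle between the x axis of board_silver and the x axis of stage, either way round below 0.05 rad and linear speed of each of board_silver, board_brass, board_blue below 0.02 m/s and height (world z) of each of board_brass, board_blue below 0.012 m and angle between each of board_brass, board_blue's own z axis and vertical below 0.08 rad) or (horizontal distance between board_brass and seat below 0.003 m and z of board_brass in the frame of seat between -0.002 and 0.002 m and angle between the z axis of board_brass and the z axis of stage, either way round below 0.03 rad and angle between the x axis of board_brass and the x axis of stage, either way round below 0.05 rad and linear speed of each of board_brass, board_silver, board_blue below 0.02 m/s and height (world z) of each of board_silver, board_blue below 0.012 m and angle between each of board_silver, board_blue's own z axis and vertical below 0.08 rad) or (horizontal distance between board_blue and seat below 0.003 m and z of board_blue in the frame of seat between -0.002 and 0.002 m and angle between the z axis of board_blue and the z axis of stage, either way round below 0.03 rad and angle between the x axis of board_blue and the x axis of stage, either way round below 0.05 rad and linear speed of each of board_blue, board_silver, board_brass below 0.02 m/s and height (world z) of each of board_silver, board_brass below 0.012 m and angle between each of board_silver, board_brass's own z axis and vertical below 0.08 rad))); the robot touches nothing.
It fails at once if the blower is moved by more than 20 mm or tipped (distance of blower from where it was at the start of the episode above 0.02 m or angle between blower's own z axis and vertical above 0.3 rad).
It fails at once if the cleaner is moved by more than 20 mm or tipped (distance of cleaner from where it was at the start of the episode above 0.02 m or angle between cleaner's own z axis and vertical above 0.3 rad).
It fails at once if the loupe is moved by more than 20 mm or tipped (distance of loupe from where it was at the start of the episode above 0.02 m or angle between loupe's own z axis and vertical above 0.3 rad).
It fails at once if a board is dropped or slammed onto the stage (faster than 0.5 m/s just above the seat) ((horizontal distance between board_silver and seat below 0.06 m and z of board_silver in the frame of seat between -0.01 and 0.02 m and linear speed of board_silver above 0.5 m/s) or (horizontal distance between board_brass and seat below 0.06 m and z of board_brass in the frame of seat between -0.01 and 0.02 m and linear speed of board_brass above 0.5 m/s) or (horizontal distance between board_blue and seat below 0.06 m and z of board_blue in the frame of seat between -0.01 and 0.02 m and linear speed of board_blue above 0.5 m/s)).
It also fails if it takes over 72 s, if anything falls off the work surface, if the arm or the gripper's body presses on something with over 40 N, if the wrist force passes 120 N, or if a joint passes its speed limit or range.

### The arm

A 6-joint arm with a two-finger parallel gripper is mounted at the origin on the work surface. World frame = base frame: x ahead of the robot, y to its left, z up, the work surface at z = 0. Lengths are in m, angles in rad, forces in N, time in s.
With the tool pointing down it reaches from about 0.35 to 0.875 m from the base axis. Payload 15.5 kg.
Tool frame: the origin (TCP) lies at the very end of the fingers, on their centre line; the grasp point (between the pads) lies 19 mm behind it; z points along the fingers, y is the line along which they close (so a half turn about z gives the same grasp; the last joint's range is limited). The gripper opens to 85 mm and grips with 20 to 120 N. Pads are 22 mm wide; open, the fingers measure 114 mm over their backs; the gripper's body (76 mm by 85 mm) begins 54 mm behind the grasp point. The pads swing forward as they close: fully open they stand 13 mm farther back than shut.
Start: joints at [-1.379, 0.494, 1.345, -0, 1.302, -0.096], TCP at [0.177, -0.599, 0.231] pointing down, gripper open.
Joint ranges: [-2.91, 2.91], [-0.82, 2.16], [0.22, 2.67], [-1.22, 4.37], [0.12, 2.79], [-3.08, 3.08]. Speed limits (rad/s): [1.89, 1.89, 2.57, 3.01, 3.01, 3.01].

### API

Orientations are given as a rotation vector (axis times angle).
In Python, from cell import observe, cams, workorder gives the robot as it stands.
- The arm moves only by the shell command python3 -m handwheel 'ROWS' [FORCE]. ROWS is text: rows parted by semicolons, each of 7 numbers parted by spaces: the shift along the world's x, y, z in units of 0.4 m (1.0 is 0.4 m), then the turn, a rotation vector about the world's x, y, z in units of pi/4 rad (1.0 is pi/4 rad), then the opening, from 0 (shut) to 1 (fully open). A call has 1 to 20 rows; each row shifts and turns the commanded pose from where the row before left it; what a row does not reach is not made up. A row lasts 1/10 s, in which the tool goes at most 50 mm and 8.59 degrees, less where a joint would pass 70% of its speed; a pose out of reach is approached as far as the arm can. A call with a number of a shift or a turn outside -1 to 1 is refused whole. A call with a gripper value outside its range is refused whole. The fingers move at their own pace and stop on an object; FORCE is the grip in N (left out, the last holds). Time passes only in rows, so rows that do not move let the fingers close. It gives the time, the measured TCP pose, the force, the opening and the grip force at its end, in the units of the state.
- observe(): the state, without advancing time (a new reading comes with each control period).
- cams.read_camera(name): name is "scene" or "top" or "wrist"; returns the picture (420x560x3 uint8, red, green, blue); there is no depth.
- cams.camera_info(name): a dict with "camera_matrix" (3x3 intrinsics, pixels), "pose" (4x4, takes a point from camera to world coordinates). Camera axes: x right, y down, z forward; pixel columns grow to the right and rows downward; lengths in m; the calibration is good to about 2 mm. The wrist camera is an equidistant fisheye: a pixel r from the principal point sees the ray r / f radians off the axis. A picture is of the moment at which its call begins: read the wrist's pose just before it. camera_info takes no time and is no camera call; for the wrist camera it gives the pose at the moment of the call.
- workorder.sign_off(): hands the job in; it is judged then, once.
The state is a dict: "clock": time; "qpos": joint angles; "qvel": joint speeds; "effort": joint torques, N m; "tcp_pos": TCP position; "eef_rot": TCP orientation; "force": force on the tool from outside, world axes, zero at the start; "wrist_torque": the same for the moment, N m; "gripper_width": finger opening in m; "grasp_force": force on a finger pad.
Only numpy, scipy, OpenCV 4.12 (cv2) and the standard library are available. Lean on these libraries where they do the work, as an engineer would, in place of code of your own. Each camera call takes 0.05 s, during which the arm holds its last target. There are 200 camera calls.

## Working session

There is one attempt and no reset: what is moved stays moved. The work goes in short steps, Python scripts to look and compute and a shell command to move; the robot and the scene stay as the last step left them, time stands still between calls to the robot, and variables do not carry over. Pictures are saved under pics/ and viewed, at most 10 in all, crops included, and the job is handed in when it is done.

```bash
mkdir -p pics
python3 - <<'E'
from cell import observe,cams
import cv2,numpy as np
s=observe();print(s)
for n in ["scene","top","wrist"]:
    i=cams.camera_info(n);print(n,np.round(i["camera_matrix"],1).tolist(),np.round(i["pose"],4).tolist())
    im=cams.read_camera(n);cv2.imwrite(f"pics/{n}0.png",im[:,:,::-1])
E
```

```text
{'clock': 0.0, 'qpos': array([-1.37848694e+00,  4.94182319e-01,  1.34613738e+00,  1.27858556e-05,
        1.30246550e+00, -9.55379666e-02]), 'qvel': array([ 0.00074173,  0.00058523, -0.00085612, -0.00068265, -0.00187461,
        0.0005659 ]), 'effort': array([ 3.81241125e-04, -8.82149291e+01, -3.83861804e+01, -7.22125105e-05,
        1.01066893e-02,  9.79089918e-06]), 'tcp_pos': array([ 0.17734733, -0.59894393,  0.23069866]), 'eef_rot': array([-3.10793261e+00, -4.50413995e-01,  7.12362919e-05]), 'force': array([-0.09349739, -0.11673368,  0.28886313]), 'wrist_torque': array([-0.00518882, -0.01130293,  0.00615287]), 'grasp_force': 0.0, 'gripper_width': 0.08554645179910779}
scene [[383.7, 0.0, 277.1], [0.0, 383.7, 208.2], [0.0, 0.0, 1.0]] [[-0.7963, 0.379, -0.4714, 0.9323], [0.6048, 0.5104, -0.6113, 0.5067], [0.0089, -0.7719, -0.6357, 0.6295], [0.0, 0.0, 0.0, 1.0]]
top [[524.5, 0.0, 280.6], [0.0, 524.5, 212.0], [0.0, 0.0, 1.0]] [[0.0169, -0.9976, 0.067, 0.443], [-0.9999, -0.0168, 0.0007, -0.0097], [0.0005, -0.067, -0.9978, 1.4047], [0.0, 0.0, 0.0, 1.0]]
wrist [[325.2, 0.0, 283.9], [0.0, 325.2, 216.2], [0.0, 0.0, 1.0]] [[0.2835, -0.9117, -0.2973, 0.2538], [-0.959, -0.2697, -0.0871, -0.576], [-0.0008, 0.3098, -0.9508, 0.3735], [0.0, 0.0, 0.0, 1.0]]
```

View pics/top0.png

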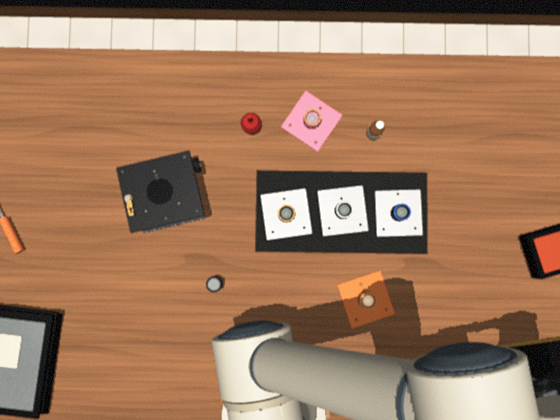

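View pics/scene0.png

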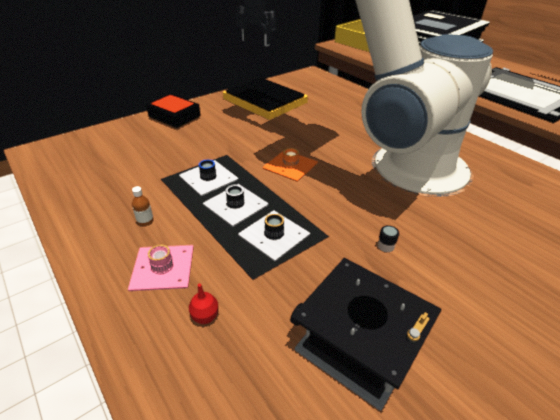

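```bash
cat > h.py <<'E'
import numpy as np,cv2
from cell import observe,cams
def ray(n,uv,z,info=None):
    i=info or cams.camera_info(n);K=np.array(i["camera_matrix"]);T=np.array(i["pose"])
    uv=np.asarray(uv,float).reshape(-1,2)
    x=(uv[:,0]-K[0,2])/K[0,0];y=(uv[:,1]-K[1,2])/K[1,1]
    if n=="wrist":
        r=np.hypot(x,y)+1e-12;s=np.sin(r)/r;d=np.c_[x*s,y*s,np.cos(r)]
    else: d=np.c_[x,y,np.ones(len(x))]
    d=d@T[:3,:3].T;o=T[:3,3]
    return o+d*((z-o[2])/d[:,2])[:,None]
def proj(n,P,info=None):
    i=info or cams.camera_info(n);K=np.array(i["camera_matrix"]);T=np.array(i["pose"])
    p=(np.atleast_2d(P)-T[:3,3])@T[:3,:3]
    if n=="wrist":
        q=np.hypot(p[:,0],p[:,1])+1e-12;th=np.arctan2(q,p[:,2]);a=p[:,0]/q*th;b=p[:,1]/q*th
    else: a=p[:,0]/p[:,2];b=p[:,1]/p[:,2]
    return np.c_[K[0,0]*a+K[0,2],K[1,1]*b+K[1,2]]
E
python3 - <<'E'
from h import *
t=cv2.imread("pics/top0.png");s=cv2.imread("pics/scene0.png")
R=lambda a,w,h:cv2.resize(a,(w,h),interpolation=cv2.INTER_CUBIC)
A=R(t[141:241,110:210],400,400);B=R(s[255:405,290:440],400,400)
A=np.clip(A*1.8,0,255).astype(np.uint8);B=np.clip(B*1.8,0,255).astype(np.uint8)
C=R(t[170:254,256:428],400,195);D=R(s[150:265,155:330],400,195)
cv2.imwrite("pics/comp.png",np.vstack([np.hstack([A,B]),np.hstack([C,D])]))
# boards
m=((t.min(2)>150)).astype(np.uint8);m[:165]=0;m[255:]=0;m[:,:250]=0;m[:,435:]=0
cs,_=cv2.findContours(m,cv2.RETR_EXTERNAL,cv2.CHAIN_APPROX_NONE)
for c in cs:
    if cv2.contourArea(c)<800: continue
    rc=cv2.minAreaRect(c);P=ray("top",cv2.boxPoints(rc),0.008)
    e=P[1]-P[0];print("board",np.round(rc[0],1),"ctr",P.mean(0).round(4),"sides",np.linalg.norm(P[1]-P[0]).round(4),np.linalg.norm(P[2]-P[1]).round(4),"yaw",np.degrees(np.arctan2(e[1],e[0])).round(1))
    # holes
    hm=np.zeros_like(m);cv2.drawContours(hm,[c],-1,1,-1);hm=cv2.erode(hm,np.ones((5,5)))
    g=(255-t.min(2).astype(float))*hm; yy,xx=np.mgrid[:420,:560]
    far=np.hypot(xx-rc[0][0],yy-rc[0][1])>11
    g2=(g*far)
    k=(g2>90).astype(np.uint8);n,l,st,ce=cv2.connectedComponentsWithStats(k)
    for j in range(1,n):
        w=np.where(l==j,g2-60,0);p=[(w*xx).sum()/w.sum(),(w*yy).sum()/w.sum()]
        print("  hole",st[j,4],np.round(p,1),ray("top",p,.008)[0].round(4))
# stage plate dark
m=(t.max(2)<75).astype(np.uint8);m[:, :105]=0;m[:,215:]=0;m[:140]=0;m[245:]=0
m=cv2.morphologyEx(cv2.morphologyEx(m,cv2.MORPH_CLOSE,np.ones((9,9))),cv2.MORPH_OPEN,np.ones((15,15)))
c=max(cv2.findContours(m,0,1)[0],key=cv2.contourArea);rc=cv2.minAreaRect(c);P=ray("top",cv2.boxPoints(rc),.095)
e=P[1]-P[0];print("stage",rc,P.mean(0),np.linalg.norm(e),np.linalg.norm(P[2]-P[1]),np.degrees(np.arctan2(e[1],e[0])))
E
```

```text
board [398.4 212.6] ctr [ 0.5406 -0.3233  0.008 ] sides 0.1225 0.1223 yaw -86.9
  hole 4 [397.5 193.5] [ 0.5916 -0.3206  0.008 ]
  hole 11 [409.2 209.4] [ 0.5496 -0.3519  0.008 ]
  hole 1 [409. 216.] [ 0.5319 -0.3515  0.008 ]
  hole 4 [414.6 227.6] [ 0.5012 -0.3665  0.008 ]
  hole 3 [383.2 228.7] [ 0.4968 -0.283   0.008 ]
board [285.8 213.9] ctr [ 0.5322 -0.0229  0.008 ] sides 0.1226 0.1218 yaw -80.9
  hole 4 [283.6 198.4] [ 0.5734 -0.0162  0.008 ]
  hole 4 [303.6 227.3] [ 0.4969 -0.0708  0.008 ]
  hole 4 [272.4 231.5] [0.4844 0.0121 0.008 ]
board [342.5 210.3] ctr [ 0.5443 -0.1741  0.008 ] sides 0.1223 0.1221 yaw -81.9
  hole 5 [341. 198.] [ 0.577  -0.1696  0.008 ]
  hole 5 [360.  224.1] [ 0.5081 -0.221   0.008 ]
  hole 4 [328.6 227.6] [ 0.4973 -0.1374  0.008 ]
stage ((163.06878662109375, 191.80255126953125), (68.25929260253906, 81.15763854980469), 77.19573211669922) [0.57713943 0.28676354 0.095     ] 0.20384945820344658 0.17281676722574976 -76.06471060431285
```

View pics/comp.png

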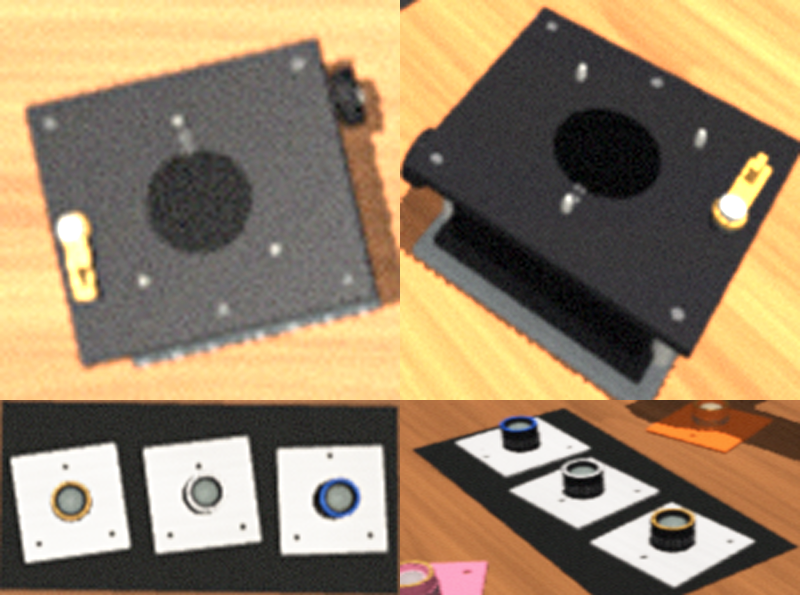

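Run:
```python
from h import *
t=cv2.imread("pics/top0.png").astype(float)
g=t.mean(2);yy,xx=np.mgrid[:420,:560]
def cen(im,u,v,r=3):
    w=im[v-r:v+r+1,u-r:u+r+1];w=np.clip(w-np.median(w)-10,0,None);X=xx[v-r:v+r+1,u-r:u+r+1];Y=yy[v-r:v+r+1,u-r:u+r+1]
    return np.array([(w*X).sum()/w.sum(),(w*Y).sum()/w.sum()])
def fr(F1,F2,R): # F1 left(+y), F2 right
    m=(F1+F2)/2;y=F1-F2;ex=np.array([y[1],-y[0]])/np.linalg.norm(y)
    print("F-F",np.linalg.norm(y).round(4),"rear along x",(R-m)@ex,"yaw",np.degrees(np.arctan2(ex[1],ex[0])).round(2), "yaw via rear",np.degrees(np.arctan2(*(R-m)[::-1])).round(2),"origin",(m+.042*ex).round(4))
pp=[cen(g,146,211,2),cen(g,179,203,2),cen(g,154,171,2)]
print(np.round(pp,2)); q=ray("top",pp,.105)[:,:2];fr(*q)
s=cv2.imread("pics/scene0.png").astype(float).mean(2)
# scene: B crop scale 400/150
c=lambda u,v:(290+(u-400)*.375,255+v*.375)
ps=[c(701,131),c(582,65),c(568,197)];print("scene pins tops",np.round(ps,1));fr(*ray("scene",ps,.107)[:,:2])
co=ray("top",[(117,168),(189.5,151),(204,216),(131,232.5)],.095);print("plate ctr",co.mean(0).round(4),[np.linalg.norm(co[i]-co[i-1]).round(4) for i in range(4)])
print("latch pivot",ray("top",[(110+73/4,141+228/4)],.112).round(4),"tab",ray("top",[(110+82/4,141+280/4)],.113).round(4))
# blue board
b=[(383.2,228.7),(414.6,227.6),(397.5,193.5)]
print("blue holes");fr(*ray("top",b,.008)[:,:2])
# lens top ring of blue
im=cv2.imread("pics/top0.png");hsv=cv2.cvtColor(im,cv2.COLOR_BGR2HSV)
m=cv2.inRange(hsv,(105,120,60),(130,255,255));m[:,:380]=0;m[:,425:]=0;m[:180]=0;m[240:]=0
p=cv2.findNonZero(m);print("blue ring",cv2.minEnclosingCircle(p),ray("top",[cv2.minEnclosingCircle(p)[0]],.049).round(4))
for n,(u,v,z) in dict(blower=(251,123,.05),bottle=(378,128,.09),loupe=(214,284,.048)).items(): print(n,ray("top",[(u,v)],z).round(3))
```

```text
[[145.42 210.81]
 [178.34 202.87]
 [153.91 170.7 ]]
F-F 0.0839 rear along x 0.09295331849918051 yaw 14.6 yaw via rear 14.21 origin [0.5788 0.2968]
scene pins tops [[402.9 304.1]
 [358.2 279.4]
 [353.  328.9]]
F-F 0.0833 rear along x 0.09251840438086054 yaw 14.26 yaw via rear 14.81 origin [0.5798 0.2961]
plate ctr [0.5768 0.2935 0.095 ] [np.float64(0.1667), np.float64(0.187), np.float64(0.1686), np.float64(0.1864)]
latch pivot [[0.5582 0.3686 0.112 ]] tab [[0.526  0.3616 0.113 ]]
blue holes
F-F 0.0837 rear along x 0.09274992023072215 yaw 2.97 yaw via rear 2.42 origin [ 0.541  -0.3225]
blue ring ((401.18902587890625, 211.52438354492188), 8.569393157958984) [[ 0.5406 -0.3213  0.049 ]]
blower [[0.766 0.073 0.05 ]]
bottle [[ 0.749 -0.253  0.09 ]]
loupe [[0.346 0.159 0.048]]
```

The composite shows the rear pin outermost at top-image pixel (154,171), with the two filler screws between it and the centre. Front pins are at (145,211) and (178,203). Rear offset is 93 mm = 42+51, so blue fits. I'll move above it now.

```bash
python3 -m handwheel '0.065 0.0494 -0.018 0 0 -0.0217 1;0.065 0.0494 -0.018 0 0 -0.0217 1;0.065 0.0494 -0.018 0 0 -0.0217 1;0.065 0.0494 -0.018 0 0 -0.0217 1;0.065 0.0494 -0.018 0 0 -0.0217 1;0.065 0.0494 -0.018 0 0 -0.0217 1;0.065 0.0494 -0.018 0 0 -0.0217 1;0.065 0.0494 -0.018 0 0 -0.0217 1;0.065 0.0494 -0.018 0 0 -0.0217 1;0.065 0.0494 -0.018 0 0 -0.0217 1;0.065 0.0494 -0.018 0 0 -0.0217 1;0.065 0.0494 -0.018 0 0 -0.0217 1;0.065 0.0494 -0.018 0 0 -0.0217 1;0.065 0.0494 -0.018 0 0 -0.0217 1;0 0 0 0 0 0 1;0 0 0 0 0 0 1' 70
python3 - <<'E'
from h import *
i=cams.camera_info("wrist");im=cams.read_camera("wrist")[:,:,::-1];cv2.imwrite("pics/w1.png",im)
from scipy.spatial.transform import Rotation as R
s=observe();y=R.from_rotvec(s["eef_rot"]).as_matrix()[:,1];print(s["tcp_pos"],"tool y deg",np.degrees(np.arctan2(y[1],y[0])),s["qpos"])
np.save("w1.npy",np.array(i["pose"]))
c,sn=np.cos(np.radians(2.8)),np.sin(np.radians(2.8))
P=[(0.5408+c*a-sn*b,-0.3225+sn*a+c*b,.008) for a,b in((-.042,.042),(-.042,-.042),(.051,0))];print(proj("wrist",P,i).round(1))
E
```

```text
clock: 1.75
tcp_pos: [0.5416, -0.3221, 0.13]
eef_rot: [-3.14, -0.08, 0.001]
force: [-0.3, -0.2, 0.9]
gripper_width: 0.0856
grasp_force: 0.0
[ 0.54111649 -0.32268993  0.13031582] tool y deg -87.14831289987622 [-6.32349346e-01  6.06445062e-01  1.44183391e+00 -2.44075751e-04
  1.09379834e+00  8.88787727e-01]
[[238.3 254.3]
 [331.5 254.4]
 [285.2 149.7]]
```

View pics/w1.png

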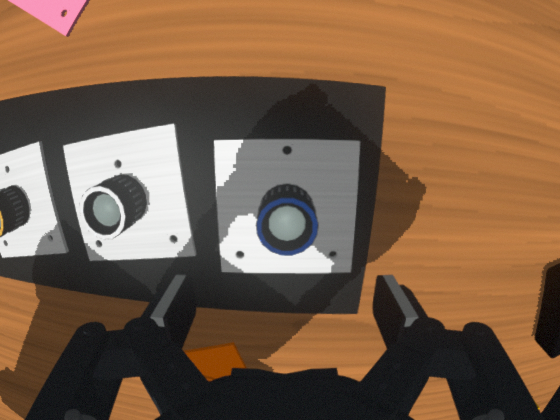

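The wrist view shows the blue board's holes at (287,150), (240,254) and (333,254), about 1 mm from predicted. I'll look at the pins from the same relative pose, so that calibration errors cancel.

```bash
python3 -m handwheel '0.0059 0.0968 0.0154 0 0 0.01625 1;0.0059 0.0968 0.0154 0 0 0.01625 1;0.0059 0.0968 0.0154 0 0 0.01625 1;0.0059 0.0968 0.0154 0 0 0.01625 1;0.0059 0.0968 0.0154 0 0 0.01625 1;0.0059 0.0968 0.0154 0 0 0.01625 1;0.0059 0.0968 0.0154 0 0 0.01625 1;0.0059 0.0968 0.0154 0 0 0.01625 1;0.0059 0.0968 0.0154 0 0 0.01625 1;0.0059 0.0968 0.0154 0 0 0.01625 1;0.0059 0.0968 0.0154 0 0 0.01625 1;0.0059 0.0968 0.0154 0 0 0.01625 1;0.0059 0.0968 0.0154 0 0 0.01625 1;0.0059 0.0968 0.0154 0 0 0.01625 1;0.0059 0.0968 0.0154 0 0 0.01625 1;0.0059 0.0968 0.0154 0 0 0.01625 1;0 0 0 0 0 0 1;0 0 0 0 0 0 1;0 0 0 0 0 0 1'
python3 - <<'E'
from h import *
i=cams.camera_info("wrist");s=observe();im=cams.read_camera("wrist")[:,:,::-1];cv2.imwrite("pics/w2.png",im)
np.save("w2.npy",np.array(i["pose"]));print(s["tcp_pos"],s["eef_rot"])
crop=im[100:300,200:370];cv2.imwrite("pics/w2c.png",np.clip(cv2.resize(crop,(510,600),interpolation=cv2.INTER_CUBIC)*1.5,0,255).astype(np.uint8))
E
```

```text
clock: 3.7
tcp_pos: [0.5792, 0.2953, 0.2289]
eef_rot: [3.116, 0.395, -0.001]
force: [0.5, -0.1, -0.3]
gripper_width: 0.0856
grasp_force: 0.0
[0.57917122 0.29534414 0.2289149 ] [ 3.11624240e+00  3.94904582e-01 -8.25112208e-04]
```

View pics/w2c.png

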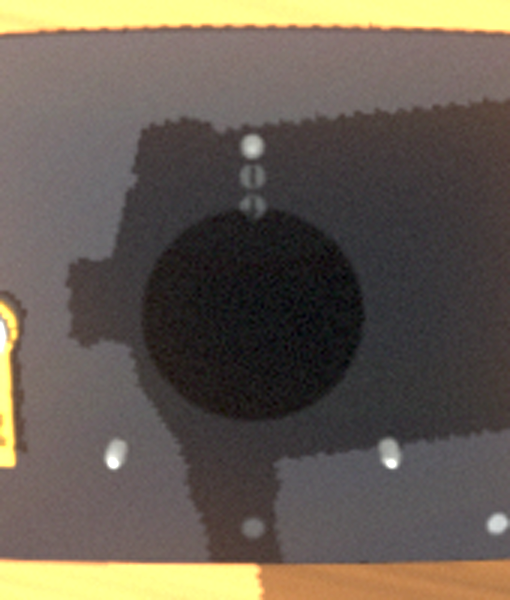

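The crop confirms it: the rear pin is at (252,146) with slotted screws at (252,176) and (252,206), so the outermost hole has the pin and blue fits. Front pins are at about (115,455) and (390,455).

Run:
```python
from h import *
K=cams.camera_info("wrist")["camera_matrix"]
yy,xx=np.mgrid[:420,:560]
def cen(g,u,v,r,sg,th=.4):
    sl=np.s_[v-r:v+r+1,u-r:u+r+1];w=sg*g[sl];w=w-np.median(w);w=np.where(w>th*w.max(),w,0)
    return [(w*xx[sl]).sum()/w.sum(),(w*yy[sl]).sum()/w.sum()]
def fit(q,lab):
    M=np.array([(-.042,.042),(-.042,-.042),(.051,0)]);c=q.mean(0);m=M.mean(0);a=M-m;b=q-c
    th=np.arctan2((a[:,0]*b[:,1]-a[:,1]*b[:,0]).sum(),(a*b).sum());R=np.array([[np.cos(th),-np.sin(th)],[np.sin(th),np.cos(th)]])
    print(lab,"origin",(c-R@m).round(4),"yaw",np.degrees(th).round(2),"resid mm",((b-a@R.T)*1e3).round(2).tolist())
g=cv2.imread("pics/w1.png").astype(float).mean(2)
p=[cen(g,240,254,5,-1),cen(g,333,254,5,-1),cen(g,287,150,6,-1)];print(np.round(p,1))
fit(ray("wrist",p,.008,dict(camera_matrix=K,pose=np.load("w1.npy")))[:,:2],"board")
g=cv2.imread("pics/w2.png").astype(float).mean(2)
for th,z in((.3,.101),(.75,.106)):
    p=[cen(g,238,251,6,1,th),cen(g,330,251,6,1,th),cen(g,284,149,5,1,th)];print(np.round(p,1))
    fit(ray("wrist",p,z,dict(camera_matrix=K,pose=np.load("w2.npy")))[:,:2],"seat")
s=observe();print(s["tcp_pos"],s["eef_rot"])
```

```text
[[239.6 253.9]
 [332.2 253.6]
 [286.7 149.7]]
board origin [ 0.5413 -0.3235] yaw 2.76 resid mm [[-0.05, -0.18], [0.39, 0.4], [-0.34, -0.23]]
[[237.4 252.5]
 [330.  253. ]
 [283.7 148.3]]
seat origin [0.5779 0.2956] yaw 14.28 resid mm [[-0.5, 0.36], [-0.54, -0.77], [1.04, 0.42]]
[[237.  254. ]
 [330.  254.2]
 [283.6 148.5]]
seat origin [0.5785 0.2959] yaw 14.3 resid mm [[-0.32, -0.09], [-0.41, -0.14], [0.72, 0.23]]
[0.57923302 0.29522465 0.22894628] [ 3.11633750e+00  3.94314712e-01 -8.44940437e-04]
```

```bash
python3 -m handwheel '-0.0059 -0.0967 -0.0155 0 0 -0.0162 1;-0.0059 -0.0967 -0.0155 0 0 -0.0162 1;-0.0059 -0.0967 -0.0155 0 0 -0.0162 1;-0.0059 -0.0967 -0.0155 0 0 -0.0162 1;-0.0059 -0.0967 -0.0155 0 0 -0.0162 1;-0.0059 -0.0967 -0.0155 0 0 -0.0162 1;-0.0059 -0.0967 -0.0155 0 0 -0.0162 1;-0.0059 -0.0967 -0.0155 0 0 -0.0162 1;-0.0059 -0.0967 -0.0155 0 0 -0.0162 1;-0.0059 -0.0967 -0.0155 0 0 -0.0162 1;-0.0059 -0.0967 -0.0155 0 0 -0.0162 1;-0.0059 -0.0967 -0.0155 0 0 -0.0162 1;-0.0059 -0.0967 -0.0155 0 0 -0.0162 1;-0.0059 -0.0967 -0.0155 0 0 -0.0162 1;-0.0059 -0.0967 -0.0155 0 0 -0.0162 1;-0.0059 -0.0967 -0.0155 0 0 -0.0162 1;0 0 0 0 0 0 1;0 0 0 0 0 0 1;0 0 0 0 0 0 1'
python3 -c "
from cell import observe;s=observe();print(s['tcp_pos'],s['eef_rot'])"
```

```text
clock: 5.65
tcp_pos: [0.5408, -0.3218, 0.13]
eef_rot: [-3.14, -0.077, 0.0]
force: [0.0, -0.6, 1.1]
gripper_width: 0.0853
grasp_force: 0.0
[ 0.54081931 -0.32177521  0.12995315] [-3.14025493e+00 -7.73815567e-02  3.96754390e-04]
```

```bash
python3 -m handwheel '0.0012 -0.0043 -0.04 0 0 0 1;0 0 -0.05 0 0 0 1;0 0 -0.06 0 0 0 1;0 0 -0.05 0 0 0 1;0 0 -0.04 0 0 0 1;0 0 -0.03 0 0 0 1;0 0 -0.01 0 0 0 1;0 0 0 0 0 0 1;0 0 0 0 0 0 0.5;0 0 0 0 0 0 0.4;0 0 0 0 0 0 0.3;0 0 0 0 0 0 0.3;0 0 0 0 0 0 0.3;0 0 0 0 0 0 0.3;0 0 0 0 0 0 0.3' 60
```

```text
clock: 7.15
tcp_pos: [0.5422, -0.324, 0.0188]
eef_rot: [3.14, 0.078, 0.001]
force: [-1.8, 1.8, 9.8]
gripper_width: 0.0449
grasp_force: 60.5
```

```bash
python3 -m handwheel '0 0 0.01 0 0 0 0.3;0 0 0.03 0 0 0 0.3;0 0 0.06 0 0 0 0.3;0 0 0.06 0 0 0 0.3;0 0 0.06 0 0 0 0.3;0 0 0.06 0 0 0 0.3;0 0 0.02 0 0 0 0.3;0 0 0 0 0 0 0.3;0 0 0 0 0 0 0.3'
python3 -c "
from cell import observe;s=observe();print(s['tcp_pos'],s['eef_rot'],s['force'],s['wrist_torque'])"
```

```text
clock: 8.05
tcp_pos: [0.5414, -0.3234, 0.137]
eef_rot: [-3.14, -0.078, 0.001]
force: [-0.3, 0.2, -2.7]
gripper_width: 0.0445
grasp_force: 61.9
[ 0.54140987 -0.32340087  0.13704424] [-3.13989000e+00 -7.81831425e-02  1.45320984e-03] [-0.30706367  0.19953564 -2.66115664] [-0.07793186 -0.0096874  -0.02339235]
```

```bash
python3 -m handwheel '0.0052 0.086 0.0085 0 0 0.0142 0.3;0.0052 0.086 0.0085 0 0 0.0142 0.3;0.0052 0.086 0.0085 0 0 0.0142 0.3;0.0052 0.086 0.0085 0 0 0.0142 0.3;0.0052 0.086 0.0085 0 0 0.0142 0.3;0.0052 0.086 0.0085 0 0 0.0142 0.3;0.0052 0.086 0.0085 0 0 0.0142 0.3;0.0052 0.086 0.0085 0 0 0.0142 0.3;0.0052 0.086 0.0085 0 0 0.0142 0.3;0.0052 0.086 0.0085 0 0 0.0142 0.3;0.0052 0.086 0.0085 0 0 0.0142 0.3;0.0052 0.086 0.0085 0 0 0.0142 0.3;0.0052 0.086 0.0085 0 0 0.0142 0.3;0.0052 0.086 0.0085 0 0 0.0142 0.3;0.0052 0.086 0.0085 0 0 0.0142 0.3;0.0052 0.086 0.0085 0 0 0.0142 0.3;0.0052 0.086 0 0 0 0.0142 0.3;0.0052 0.086 0 0 0 0.0142 0.3;0 0 0 0 0 0 0.3;0 0 0 0 0 0 0.3'
python3 - <<'E'
from h import *
import time
i=cams.camera_info("wrist");s=observe();im=cams.read_camera("wrist")[:,:,::-1];cv2.imwrite("pics/w3.png",im);np.save("w3.npy",np.array(i["pose"]))
sc=cams.read_camera("scene")[:,:,::-1];cv2.imwrite("pics/s3.png",sc)
s=observe();print(s["tcp_pos"],s["eef_rot"],s["force"],s["wrist_torque"],s["gripper_width"])
cv2.imwrite("pics/c3.png",np.hstack([cv2.resize(im,(400,300)),cv2.resize(sc,(400,300))]))
E
```

```text
clock: 10.05
tcp_pos: [0.5785, 0.2958, 0.1906]
eef_rot: [3.116, 0.395, -0.004]
force: [0.0, -0.8, -3.8]
gripper_width: 0.0445
grasp_force: 62.6
[0.5788811  0.29466106 0.19119374] [ 3.11634552e+00  3.91844781e-01 -2.82314241e-03] [ 0.42963365  1.09684842 -3.3371654 ] [-0.00931529  0.0041512  -0.01049381] 0.04434891547952089
```

View pics/c3.png

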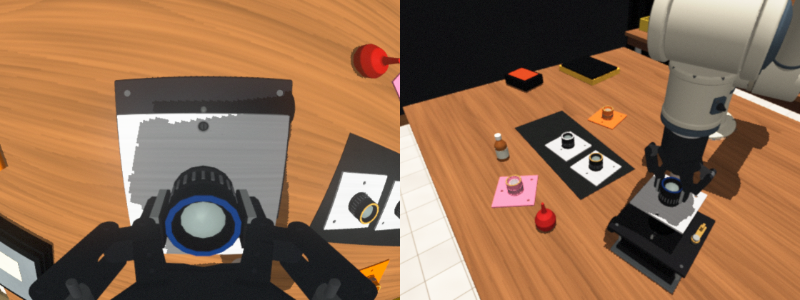

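The board is held level over the stage in both panels, with the rear hole visible at panel pixel (203,126). I'll check its position in the grip.

```bash
python3 -m handwheel '0 0 -0.02 0 0 0 0.3;0 0 -0.04 0 0 0 0.3;0 0 -0.06 0 0 0 0.3;0 0 -0.02 0 0 0 0.3;0 0 0 0 0 0 0.3;0 0 0 0 0 0 0.3;0 0 0 0 0 0 0.3'
python3 - <<'E'
from h import *
yy,xx=np.mgrid[:420,:560]
i=cams.camera_info("wrist");s=observe();im=cams.read_camera("wrist")[:,:,::-1];cv2.imwrite("pics/w4.png",im)
print(s["tcp_pos"],s["eef_rot"],observe()["tcp_pos"])
for im,pose in((cv2.imread("pics/w3.png"),np.load("w3.npy")),(im,i["pose"])):
    g=im.astype(float).mean(2);r=7;u,v=284,176;sl=np.s_[v-r:v+r+1,u-r:u+r+1];w=np.median(g[sl])-g[sl];w=np.where(w>.4*w.max(),w,0)
    p=[(w*xx[sl]).sum()/w.sum(),(w*yy[sl]).sum()/w.sum()]
    z=s["tcp_pos"][2] if im is not None and pose is i["pose"] else .1906
    q=ray("wrist",p,z-.0108,dict(camera_matrix=i["camera_matrix"],pose=pose))[0];a=np.radians(14.3)
    print(np.round(p,1),q.round(4),"implied origin",(q[:2]-.051*np.array([np.cos(a),np.sin(a)])).round(4))
E
```

```text
clock: 10.85
tcp_pos: [0.5799, 0.2956, 0.1373]
eef_rot: [-3.117, -0.392, -0.003]
force: [0.4, 0.5, -3.1]
gripper_width: 0.0448
grasp_force: 62.5
[0.57994693 0.29557996 0.13732981] [-3.11658115e+00 -3.92266918e-01 -2.54944838e-03] [0.57985346 0.29560938 0.1372484 ]
[283.8 176.6] [0.6266 0.3088 0.1798] implied origin [0.5772 0.2962]
[284.7 176.1] [0.6283 0.3081 0.1265] implied origin [0.5789 0.2955]
```

```bash
python3 -m handwheel '-0.001 0 -0.01 0 0 0 0.3;0 0 -0.01 0 0 0 0.3;0 0 -0.01 0 0 0 0.3;0 0 -0.005 0 0 0 0.3;0 0 -0.005 0 0 0 0.3;0 0 -0.005 0 0 0 0.3;0 0 0 0 0 0 0.3;0 0 0 0 0 0 0.3'
```

```text
clock: 11.7
tcp_pos: [0.5792, 0.2955, 0.1183]
eef_rot: [-3.117, -0.393, -0.001]
force: [3.1, 0.7, -5.6]
gripper_width: 0.0448
grasp_force: 62.4
```

```bash
python3 -m handwheel '0.001 0 -0.004 0 0 0 0.3;0 0 -0.004 0 0 0 0.3;0 0 -0.004 0 0 0 0.3;0 0 -0.004 0 0 0 0.3;0 0 0 0 0 0 0.3;0 0 0 0 0 0 0.3'
```

```text
clock: 12.3
tcp_pos: [0.5794, 0.2955, 0.1118]
eef_rot: [3.117, 0.393, 0.0]
force: [4.3, -0.9, -3.1]
gripper_width: 0.0443
grasp_force: 62.7
```

```bash
python3 -m handwheel '0.001 0 -0.002 0 0 0 0.3;0 0 -0.0015 0 0 0 0.3;0 0 0 0 0 0 0.3;0 0 0 0 0 0 0.3'
```

```text
clock: 12.7
tcp_pos: [0.5797, 0.2955, 0.1109]
eef_rot: [-3.117, -0.393, -0.0]
force: [0.2, 0.3, 5.2]
gripper_width: 0.0445
grasp_force: 63.7
```

```bash
python3 -m handwheel '0 0 0 0 0 0 0.6;0 0 0 0 0 0 0.7;0 0 0 0 0 0 0.9;0 0 0 0 0 0 0.9;0 0 0 0 0 0 0.9;0 0 0.03 0 0 0 0.9;0 0 0.06 0 0 0 0.9;0 0 0.08 0 0 0 0.9;0 0 0.08 0 0 0 0.9;0 0 0.05 0 0 0 0.9;0 0 0 0 0 0 0.9;0 0 0 0 0 0 0.9'
python3 - <<'E'
from h import *
i=cams.camera_info("wrist");s=observe();im=cams.read_camera("wrist")[:,:,::-1];np.save("w5.npy",np.array(i["pose"]))
sc=cams.read_camera("scene")[:,:,::-1];cv2.imwrite("pics/w5.png",im);cv2.imwrite("pics/s5.png",sc)
print(s["tcp_pos"],s["eef_rot"],s["force"])
cv2.imwrite("pics/c5.png",np.hstack([cv2.resize(im[:, :],(440,330)),cv2.resize(sc[250:400,290:450],(352,330))]))
E
```

```text
clock: 13.9
tcp_pos: [0.5797, 0.2955, 0.2312]
eef_rot: [-3.117, -0.393, -0.002]
force: [0.4, -1.3, -0.6]
gripper_width: 0.0767
grasp_force: 0.0
[0.57974065 0.29549912 0.23117106] [-3.11669225e+00 -3.92586202e-01 -1.54894263e-03] [ 0.42192517 -1.26966194 -0.55537915]
```

View pics/c5.png

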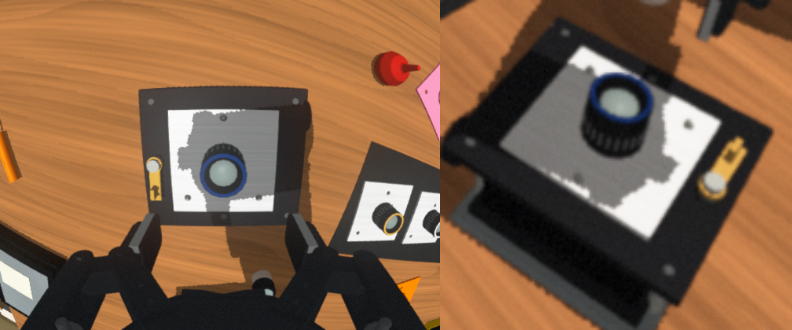

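The board lies flush, with the pin tips showing in all three holes, and the latch is still clear. Next I'll work out the latch sweep.

Run:
```python
from h import *
K=cams.camera_info("wrist")["camera_matrix"];I=dict(camera_matrix=K,pose=np.load("w5.npy"))
im=cv2.imread("pics/w5.png");h=cv2.cvtColor(im,cv2.COLOR_BGR2HSV)
m=cv2.inRange(h,(15,110,70),(35,255,255));m[:190]=0;m[265:]=0;m[:,:175]=0;m[:,215:]=0
P=ray("wrist",cv2.findNonZero(m).reshape(-1,2),.106,I)[:,:2]
piv=np.array([.5592,.3714]);d=P-piv;r=np.hypot(*d.T);far=d[r>28]
th0=np.degrees(np.arctan2(*far.mean(0)[::-1]));print("n",len(P),"max r",r.max(),"theta",th0,"joint",np.radians(th0-169.3))
u=lambda a:np.array([np.cos(np.radians(a)),np.sin(np.radians(a))])
pos=lambda th,d:piv+.031*u(th)-d*u(th+90)
s=observe();a0=pos(th0,.022);print("start shift units",((a0-s["tcp_pos"][:2])/.4).round(4),"pos",a0.round(4))
print("contact step",((pos(th0,.0125)-a0)/.4).round(4))
end=169.3+np.degrees(1.93);N=12;t=np.linspace(th0,end,N+1)
for k in range(N): print(((pos(t[k+1],.0125)-pos(t[k],.0125))/.4).round(4),"turn",((t[k+1]-t[k])/45).round(4))
```

```text
n 637 max r 0.04488663364631896 theta nan joint nan
start shift units [nan nan] pos [nan nan]
contact step [nan nan]
[nan nan] turn nan
[nan nan] turn nan
[nan nan] turn nan
[nan nan] turn nan
[nan nan] turn nan
[nan nan] turn nan
[nan nan] turn nan
[nan nan] turn nan
[nan nan] turn nan
[nan nan] turn nan
[nan nan] turn nan
[nan nan] turn nan<stdin>:7: RuntimeWarning: Mean of empty slice.
  ret = um.true_divide(
```

Run:
```python
from h import *
K=cams.camera_info("wrist")["camera_matrix"];I=dict(camera_matrix=K,pose=np.load("w5.npy"))
im=cv2.imread("pics/w5.png");h=cv2.cvtColor(im,cv2.COLOR_BGR2HSV)
m=cv2.inRange(h,(15,110,70),(35,255,255));m[:190]=0;m[265:]=0;m[:,:175]=0;m[:,215:]=0
P=ray("wrist",cv2.findNonZero(m).reshape(-1,2),.106,I)[:,:2]
piv=np.array([.5592,.3714]);d=P-piv;r=np.hypot(*d.T);far=d[r>.028]
th0=np.degrees(np.arctan2(*far.mean(0)[::-1]))%360;print("n",len(P),"max r",r.max(),"theta",th0,"joint",np.radians(th0-169.3))
u=lambda a:np.array([np.cos(np.radians(a)),np.sin(np.radians(a))])
pos=lambda th,d:piv+.031*u(th)-d*u(th+90)
s=observe();a0=pos(th0,.022);print("start shift units",((a0-s["tcp_pos"][:2])/.4).round(4),"pos",a0.round(4))
print("contact step",((pos(th0,.0125)-a0)/.4).round(4))
end=169.3+np.degrees(1.93);N=12;t=np.linspace(th0,end,N+1)
for k in range(N): print(((pos(t[k+1],.0125)-pos(t[k],.0125))/.4).round(4),"turn",((t[k+1]-t[k])/45).round(4))
```

```text
n 637 max r 0.04488663364631896 theta 192.8811464513175 joint 0.411568646970467
start shift units [-0.1379  0.2266] pos [0.5241 0.3859]
contact step [ 0.0053 -0.0232]
[-0.001  -0.0105] turn 0.1611
[ 0.0003 -0.0106] turn 0.1611
[ 0.0017 -0.0104] turn 0.1611
[ 0.003  -0.0101] turn 0.1611
[ 0.0042 -0.0097] turn 0.1611
[ 0.0054 -0.0091] turn 0.1611
[ 0.0065 -0.0083] turn 0.1611
[ 0.0075 -0.0074] turn 0.1611
[ 0.0084 -0.0064] turn 0.1611
[ 0.0091 -0.0053] turn 0.1611
[ 0.0097 -0.0041] turn 0.1611
[ 0.0102 -0.0029] turn 0.1611
```

```bash
python3 -m handwheel '-0.023 0.0378 0 0 0 0 0;-0.023 0.0378 0 0 0 0 0;-0.023 0.0378 0 0 0 0 0;-0.023 0.0378 0 0 0 0 0;-0.023 0.0378 0 0 0 0 0;-0.023 0.0378 0 0 0 0 0;0 0 -0.03 0 0 0 0;0 0 -0.06 0 0 0 0;0 0 -0.06 0 0 0 0;0 0 -0.06 0 0 0 0;0 0 -0.05 0 0 0 0;0 0 -0.025 0 0 0 0;0 0 -0.0075 0 0 0 0;0 0 0 0 0 0 0;0 0 0 0 0 0 0;0 0 0 0 0 0 0'
python3 - <<'E'
from h import *
im=cams.read_camera("wrist")[:,:,::-1];sc=cams.read_camera("scene")[:,:,::-1]
print(observe()["tcp_pos"])
cv2.imwrite("pics/c6.png",np.hstack([cv2.resize(im[150:360,180:400],(400,382)),cv2.resize(sc[250:400,290:447],(400,382))]))
E
```

```text
clock: 15.6
tcp_pos: [0.525, 0.3865, 0.1144]
eef_rot: [-3.116, -0.392, -0.002]
force: [-0.2, 0.6, 0.4]
gripper_width: -0.0004
grasp_force: 0.0
[0.52482898 0.38633703 0.11414596]
```

View pics/c6.png

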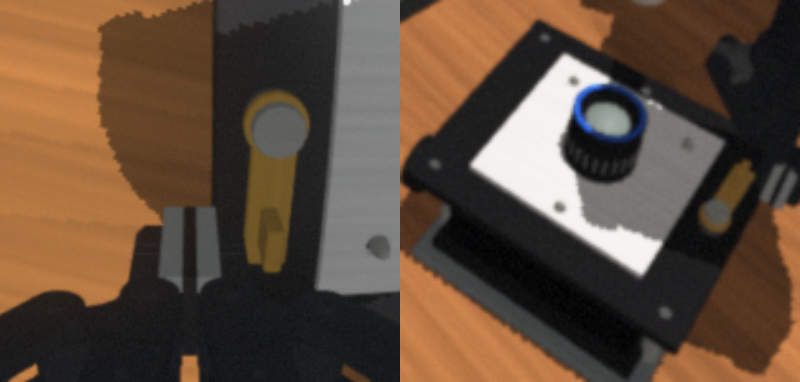

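The left panel shows the closed fingers beside the tab on the outer side, with the tab at about (270,240) and a small gap. Sweeping now.

```bash
python3 -m handwheel '0.0026 -0.0116 0 0 0 0 0;0.0027 -0.0116 0 0 0 0 0;-0.001 -0.0105 0 0 0 0.161 0;0.0003 -0.0106 0 0 0 0.161 0;0.0017 -0.0104 0 0 0 0.161 0;0.003 -0.0101 0 0 0 0.161 0;0.0042 -0.0097 0 0 0 0.161 0;0.0054 -0.0091 0 0 0 0.161 0;0.0065 -0.0083 0 0 0 0.161 0;0.0075 -0.0074 0 0 0 0.161 0;0.0084 -0.0064 0 0 0 0.161 0;0.0091 -0.0053 0 0 0 0.161 0;0.0097 -0.0041 0 0 0 0.161 0;0.0102 -0.0029 0 0 0 0.161 0;0 0 0 0 0 0 0;0 0 0 0 0 0 0'
```

```text
clock: 17.3
tcp_pos: [0.5527, 0.3387, 0.1134]
eef_rot: [1.997, 2.425, -0.0]
force: [-0.5, 0.9, 0.2]
gripper_width: 0.0003
grasp_force: 0.0
```

```bash
python3 -m handwheel '-0.02 -0.004 0 0 0 0 0;-0.02 -0.004 0.01 0 0 0 0;0 0 0.05 0 0 0 0;0 0 0.08 0 0 0 0;0 0 0.1 0 0 0 0;0 0 0.1 0 0 0 0;-0.06 -0.05 0.05 0 0 0 0;-0.06 -0.05 0 0 0 0 0;-0.06 -0.05 0 0 0 0 0;0 0 0 0 0 0 0;0 0 0 0 0 0 0'
python3 - <<'E'
from h import *
i=cams.camera_info("wrist");im=cams.read_camera("wrist")[:,:,::-1];sc=cams.read_camera("scene")[:,:,::-1];tp=cams.read_camera("top")[:,:,::-1]
for n,a in(("w7",im),("s7",sc),("t7",tp)):cv2.imwrite(f"pics/{n}.png",a)
np.save("w7.npy",np.array(i["pose"]))
h=cv2.cvtColor(sc,cv2.COLOR_BGR2HSV);m=cv2.inRange(h,(15,110,60),(35,255,255));m[:285]=0;m[370:]=0;m[:,:370]=0;m[:,450:]=0
P=ray("scene",cv2.findNonZero(m).reshape(-1,2),.106)[:,:2];d=P-[.5592,.3714];r=np.hypot(*d.T);f=d[r>.028]
a=np.degrees(np.arctan2(*f.mean(0)[::-1]))%360;print(len(P),r.max(),"theta",a,"joint",np.radians(a-169.3))
cv2.imwrite("pics/c7.png",np.hstack([cv2.resize(im,(440,330)),cv2.resize(sc[250:400,290:447],(345,330))]))
E
```

```text
clock: 18.4
tcp_pos: [0.4639, 0.2756, 0.27]
eef_rot: [1.993, 2.428, 0.001]
force: [-0.2, 0.4, -0.3]
gripper_width: -0.0001
grasp_force: 0.0
254 0.04349269600357939 theta 285.0057100512378 joint 2.0194456037519966
```

View pics/c7.png

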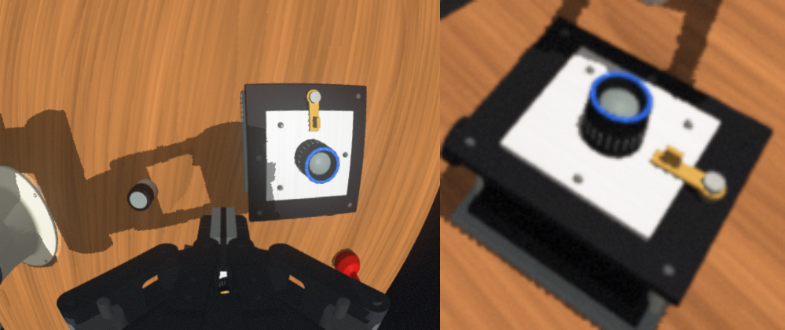

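The latch arm points at the lens centre (about 2.0 rad), the board is flush with all three pin tips through its holes, and the arm is clear. Handing in.

```bash
python3 -c "
from cell import workorder;print(workorder.sign_off())"
```

```text
the job is handed in; nothing more can be done
None
```

I seated the blue board flush over all three pins, swung the latch across it to about 2.0 rad, left the silver and brass boards on the mat, and handed the job in after about 18.5 s of the 72 s; no verdict was returned.

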